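# Push a sample holder through the spring flap of a lamp bay

## Robot

A 7-joint arm with a two-finger parallel gripper is mounted at the origin on the work surface. World frame = base frame: x ahead of the robot, y to its left, z up, the work surface at z = 0. Lengths are in mm, angles in rad, forces in N, time in s.
With the tool pointing down it reaches from about 400 to 875 mm from the base axis. Payload 6.5 kg.
Tool frame: the origin (TCP) lies at the very end of the fingers, on their centre line; the grasp point (between the pads) lies 19 mm behind it; z points along the fingers, y is the direction in which the jaws open and shut (so a half turn about z gives the same grasp; the last joint's range is limited). The gripper opens to 85 mm and grips with 20 to 120 N. Pads are 22 mm wide; open, the fingers measure 114 mm over their backs; the gripper's body (76 mm by 85 mm) begins 54 mm behind the grasp point. The pads swing forward as they close: fully open they stand 13 mm farther back than shut.
Start: joints at [-1.207, 0.536, -0.004, 1.538, 0.003, 1.067, -0.071], TCP at [270.842, 590.876, 231.29] pointing down, gripper open.
Joint ranges: [-2.7, 2.7], [-0.37, 2.16], [-1.27, 1.26], [0.24, 2.4], [-1.31, 4.45], [0.19, 1.91], [-2.76, 2.76]. Speed limits (rad/s): [2.39, 2.39, 3.14, 3.14, 3.14, 3.14, 3.14].

## Interface

Orientations are given as [roll, pitch, yaw] about the fixed x, y, z axes, in that order (R = Rz(yaw) Ry(pitch) Rx(roll)).
In Python, from station import manip, imaging, job gives the robot as it stands. The module is installed in compiled form; this text tells all that it offers.
- The arm moves only by the tool drive_tool, never from a script. Its argument "steps" is a list of rows, each an object of numbers: "tx", "ty", "tz": the shift along the tool's x, y, z as a fraction of full scale; "yaw": the turn about the tool's z as a fraction of full scale; "jaw": the opening, from 0 (shut) to 1 (fully open). In form: [{"tx": .., "ty": .., "tz": .., "yaw": .., "jaw": ..}, ...]. A call has exactly 5 rows; each row shifts and turns the commanded pose from where the row before left it, along the tool's axes as they then stand; what a row does not reach is not made up. Full scale, the value 1, is 0.04 m for a shift and 6 degrees for a turn. A row lasts 1/8 s, in which the tool goes at most 62.5 mm and 10.7 degrees, less where a joint would pass 70% of its speed; a pose out of reach is approached as far as the arm can. A call with a number of a shift or a turn outside -1 to 1 is refused whole. A call with a gripper value outside its range is refused whole. The fingers move at their own pace and stop on an object; "newtons" is the grip in N (left out, the last holds). Time passes only in rows, so rows that do not move let the fingers close, or fill a call up. It gives the time, the measured TCP pose, the force and the opening at its end, in the units of the state.
- manip.sense(): the state, without advancing time (a new reading comes with each control period).
- imaging.camera(name): name is "side" or "top" or "wrist"; returns a dict with "img" (480x640x3 uint8, red, green, blue), "fovy" (degrees; the focal length in pixels is half the picture's height over the tangent of half this angle, whatever the lens; pixels are square), "cx", "cy" (the principal point, pixels), "eye" and "attitude" of the camera in the world; the wrist camera has in their place "mount" (4x4, takes a point from camera to tool coordinates, whose origin is the TCP and whose axes are the flange's). Camera axes: x right, y up, looking along -z (the intrinsics and any distortion apply to the point x, -y, -z); pixel columns grow to the right and rows downward; lengths in mm; the calibration is good to about 2 mm. A picture is of the moment at which its call begins: read the wrist's pose just before it. There is no depth.
- job.finish_job(): hands the job in, once; it reports no verdict.
The state is a dict: "clock": time; "qpos": joint angles; "joint_vel": joint speeds; "joint_efforts": joint torques, N m; "tcp_pos": TCP position; "tcp_rot": TCP orientation; "force": force on the tool from outside, world axes, zero at the start; "moment": the same for the moment, N m; "finger_gap": finger opening in mm.
Only numpy, scipy, OpenCV 4.12 (cv2) and the standard library are available. Lean on these libraries where they do the work, as an engineer would, in place of code of your own. Each camera call takes 0.05 s, during which the arm holds its last target.

## Task

Push the amber spring flap of the lamp bay inwards with one fingertip and, while that finger holds it open, push the metal sample holder along its lane with the other finger until it drops into the well behind the flap; then take the hand away so that the flap swings shut. Only push: do not lift, pinch or press hard on the holder, and never let it touch the flap, whose window scratches. Leave the cap, the jar and the screwdriver where they are.

Things in the scene. Friction and masses are not known exactly. Their poses are not given: they have to be found in the camera images.
- bay: White lamp bay, fixed; place and yaw differ each time. Origin: at table height under the middle of the lane at the flap's plane. x inwards through the doorway, y left looking inwards, z up. In this frame (mm): flat deck at z 65, x -165 to 4, y -100 to 120; lane along y = 0 between rails 5 high (inner faces y -23 and 23), x -155 to -8. Thin lamps on the right wall: x 105 to 185, y -100 to -30, up to z 320.
- door (a point): Point on the deck (65 above the table) where the lane meets the flap's plane; axes as the bay's. The doorway runs in bay y from -36 to 88 mm between jambs (x -8 to 4, tops at z 110) and is open above.
- well (a point): Middle of the rubber floor of the well, 6 mm above the table, axes as the bay's. The well is open above: bay x 4 to 172, y -50 to 100, wall tops at z 110. The deck ends at bay x = 4 in a square edge; a holder pushed until its centre has passed that edge tips over it and drops in, below the flap.
- flap: Amber flap, 4 mm thick (all lengths in mm), nothing above it. Origin on its upright hinge (8 thick): bay x 0, y 80, z 66. Shut, its axes are the bay's. The panel runs 3 to 113 along its own -y and 4 to 44 above its origin. Pushed, the free end swings to bay +x, at most 1.55 rad. A spring always shuts it: 0.025 N m shut, 0.1 N m wide open, 1 to 3 N at a fingertip.
- puck: Dark metal sample holder: a flat square block, 42 by 42 by 30 mm high, 100 to 210 g, with a round glass window on top, standing square between the rails; its centre is 60 to 100 mm before the flap. Origin: centre of its underside; x along the lane towards the flap, z up.
- puck_center (a point): Centre of the sample holder, 15 mm above its underside.
- cap: Bystander: small black cap, 30 mm in diameter and 18 mm high, standing on the deck right of the lane (bay y about -75 mm). Origin: centre of its underside.
- bottle: Bystander: jar 50 mm in diameter and 100 mm high on the table left of the bay. Origin: centre of its underside.
- driver: Bystander: screwdriver 160 mm long lying on the table right of the bay. Origin: under its middle.
Mind the look-alikes: they are no part of the job. There is more than one size of the puck; the one meant has the size given above.

How it is judged (in metres and radians):
On the way, in this order (a step that is already met when the one before it is completed fails the run):
1. a finger holds the flap open while the holder is still on the deck (angle between the y axis of flap and the y axis of bay, either way round above 0.5 rad and contact force between the fingers and flap above 0.1 N and z of puck_center in the frame of bay above 0.075 m and x of puck_center in the frame of bay below 0.006 m), for 0.1 s.
2. the holder goes into the well while the flap is held open (angle between the y axis of flap and the y axis of bay, either way round above 0.4 rad and z of puck_center in the frame of bay below 0.055 m and x of puck_center in the frame of bay above 0.004 m), for 0.04 s.
At the end, for the whole second after the job is handed in: The holder rests inside the well (its centre below 45 mm above the table, slower than 20 mm/s), the flap is shut again (under 0.08 rad), and the cap, jar and screwdriver are within 20 mm of where they stood (x of puck_center in the frame of bay between 0.004 and 0.172 m and y of puck_center in the frame of bay between -0.05 and 0.1 m and z of puck_center in the frame of bay below 0.045 m and angle between the y axis of flap and the y axis of bay, either way round below 0.08 rad and linear speed of puck below 0.02 m/s and distance of each of cap, bottle, driver from where it was at the start of the episode below 0.02 m); the robot touches nothing.
It fails at once if the holder is lifted (its centre more than 15 mm above its height on the deck) (z of puck_center in the frame of bay above 0.095 m).
It fails at once if the holder touches the flap (over 0.3 N) (contact force between puck and flap above 0.3 N).
It fails at once if the holder is pinched or pressed hard (over 15 N) (contact force between the fingers and puck above 15 N).
It fails at once if the cap, jar or screwdriver is knocked away (over 20 mm) (distance of any of cap, bottle, driver from where it was at the start of the episode above 0.02 m).
It also fails if it takes over 32 s, if anything falls off the work surface, if the arm or the gripper's body presses on something with over 40 N, if the wrist force passes 120 N, or if a joint passes its speed limit or range.

## Working session

There is one attempt and no reset: what is moved stays moved. The work goes in short steps, Python scripts to look and compute and a tool call to move; the robot and the scene stay as the last step left them, time stands still between calls to the robot, and variables do not carry over. Pictures are saved under pics/ and viewed, and the job is handed in when it is done.

Besides the shell and the picture viewer there is one more tool, called after "Emit:" as name(argument=value, ...), one argument or row to a line, values as JSON. drive_tool: Moves the arm, as the interface text tells. Shift numbers are shares of 0.04 m and turn numbers shares of 6 degrees, none past 1 either way. Its arguments: {"type":"object","properties":{"steps":{"type":"array","items":{"type":"object","properties":{"tx":{"type":"number"},"ty":{"type":"number"},"tz":{"type":"number"},"yaw":{"type":"number"},"jaw":{"type":"number"}}}},"newtons":{"type":"number"}},"required":["steps"]}

```bash
mkdir -p pics; ls; python3 - <<'E'
from station import manip, imaging, job
import cv2
print(manip.sense())
for n in ["side","top","wrist"]:
    c=imaging.camera(n)
    print(n,{k:v for k,v in c.items() if k!='img'})
    cv2.imwrite(f"pics/{n}0.png",c['img'][:,:,::-1])
E
```

```text
pics
{'clock': 0.0, 'qpos': array([-1.20718787,  0.53717633, -0.00445257,  1.53888112,  0.00260544,
        1.06727146, -0.07117855]), 'joint_vel': array([ 2.80501549e-04,  6.27994021e-05, -9.51636390e-05, -1.62689408e-03,
        3.31905637e-04, -1.02481711e-04,  1.62642070e-03]), 'joint_efforts': array([-6.26596648e-04, -5.83415365e+01,  1.04831971e+00, -2.59114623e+01,
        1.23153086e-02,  9.33759293e-03,  1.46469461e-05]), 'tcp_pos': array([270.60064706, 590.30247061, 230.40324032]), 'tcp_rot': array([-3.13986668e+00,  1.24524730e-04,  2.71189234e+00]), 'force': array([ 0.10497899,  0.06038451, -0.17492618]), 'moment': array([ 0.0528801 ,  0.03138187, -0.01219784]), 'finger_gap': 85.04397156458361}
side {'fovy': 55.76453720884169, 'cx': 326.673566618482, 'cy': 242.42588752995067, 'eye': array([ 133.25692183, -604.99655054,  578.46578802]), 'attitude': array([ 1.00348536, -0.00290304, -0.53335338])}
top {'fovy': 43.08615626162678, 'cx': 327.5086578387268, 'cy': 239.6742785884638, 'eye': array([ 407.6822085 ,   38.64794765, 1294.5254619 ]), 'attitude': array([ 0.08623906,  0.02648409, -1.59333564])}
wrist {'fovy': 66.00399027402011, 'cx': 327.6928299449837, 'cy': 234.76769490273057, 'mount': array([[ 1.68257934e-03,  9.64734304e-01,  2.63220233e-01,
         6.71061733e+01],
       [ 9.99998277e-01, -1.41680121e-03, -1.19952677e-03,
        -5.23762852e-01],
       [-7.84293878e-04,  2.63221797e-01, -9.64735026e-01,
        -1.41434307e+02],
       [ 0.00000000e+00,  0.00000000e+00,  0.00000000e+00,
         1.00000000e+00]])}
```

View pics/top0.png

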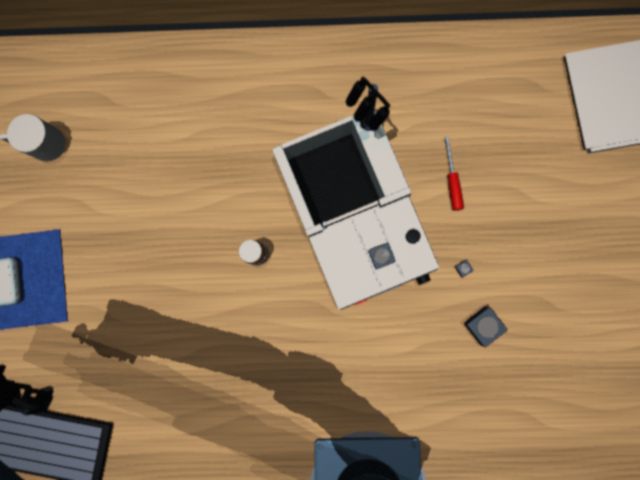

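View pics/side0.png

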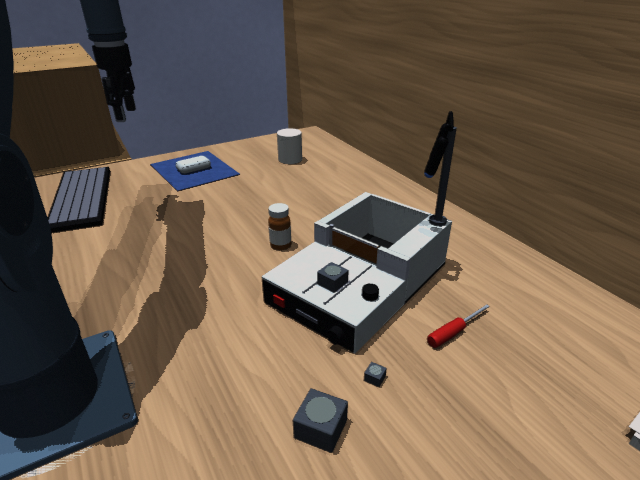

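View pics/wrist0.png

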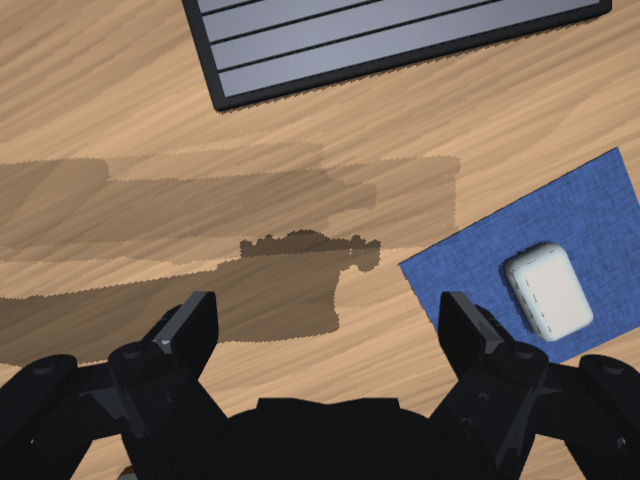

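The candidates for the holder are three dark blocks with round windows:
- Lane block: top (382,256), side (333,276).
- Small block on the table: top (464,268), side (375,373).
- Big block on the table: top (486,326), side (320,418).

The one on the deck between the rails fits the description. I'll check it and the bay corners in close crops.

```bash
python3 - <<'E'
import cv2
a=cv2.imread("pics/top0.png")[100:320,260:450]; cv2.imwrite("pics/topc.png",cv2.resize(a,None,fx=2.7,fy=2.7,interpolation=cv2.INTER_CUBIC))
a=cv2.imread("pics/side0.png")[180:350,250:460]; cv2.imwrite("pics/sidec.png",cv2.resize(a,None,fx=3.5,fy=3.5,interpolation=cv2.INTER_CUBIC))
E
```

```text
(no output)
```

View pics/topc.png

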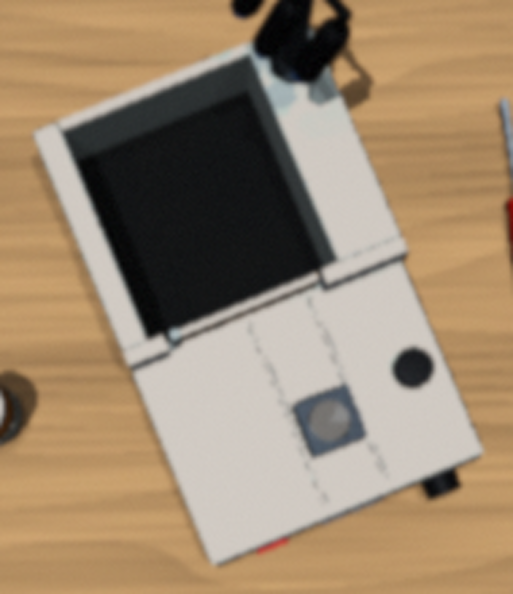

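View pics/sidec.png

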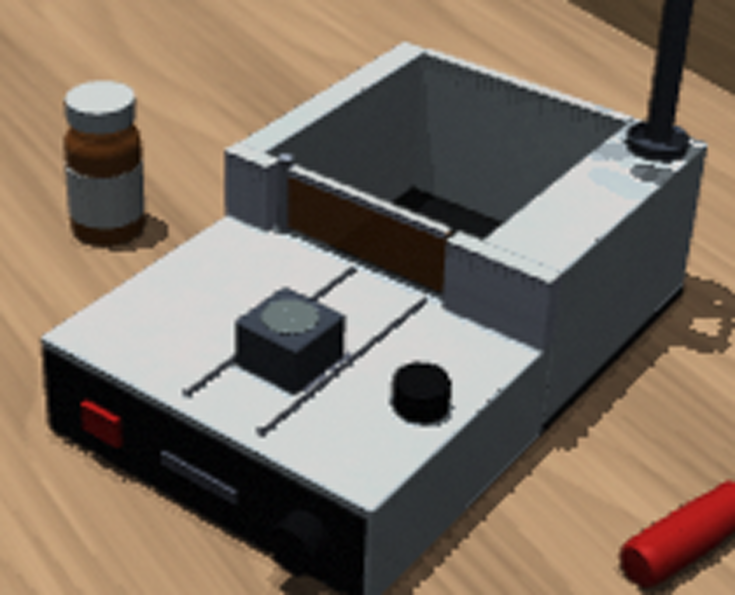

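```bash
cat > h.py <<'E'
import numpy as np
from scipy.spatial.transform import Rotation as Ro
from scipy.optimize import least_squares
CAM={'side':dict(fovy=55.76453720884169,cx=326.673566618482,cy=242.42588752995067,eye=[133.25692183,-604.99655054,578.46578802],att=[1.00348536,-0.00290304,-0.53335338]),
'top':dict(fovy=43.08615626162678,cx=327.5086578387268,cy=239.6742785884638,eye=[407.6822085,38.64794765,1294.5254619],att=[0.08623906,0.02648409,-1.59333564])}
def proj(n,P):
    c=CAM[n];R=Ro.from_euler('xyz',c['att']).as_matrix()
    q=(np.atleast_2d(P)-c['eye'])@R; f=240/np.tan(np.radians(c['fovy']/2))
    return np.c_[c['cx']+f*q[:,0]/-q[:,2], c['cy']-f*q[:,1]/-q[:,2]]
def ray(n,uv,z):
    c=CAM[n];R=Ro.from_euler('xyz',c['att']).as_matrix();f=240/np.tan(np.radians(c['fovy']/2))
    d=R@np.array([(uv[0]-c['cx'])/f,-(uv[1]-c['cy'])/f,-1]); e=np.array(c['eye']); return e+d*(z-e[2])/d[2]
def b2w(p,P):
    c,s=np.cos(p[2]),np.sin(p[2]);P=np.atleast_2d(P).astype(float)
    return np.c_[p[0]+c*P[:,0]-s*P[:,1],p[1]+s*P[:,0]+c*P[:,1],P[:,2]]
def w2b(p,P):
    c,s=np.cos(p[2]),np.sin(p[2]);P=np.atleast_2d(P).astype(float);d=P[:,:2]-p[:2]
    return np.c_[c*d[:,0]+s*d[:,1],-s*d[:,0]+c*d[:,1],P[:,2]]
E
cat > fit.py <<'E'
from h import *
B=np.array([[-165,120,65],[-165,-100,65],[-155,23,70],[-155,-23,70],[-8,23,70],[-8,-23,70],[-8,-100,110],[-8,120,110]])
T=np.array([[214,565],[482,455],[325,500],[384,474],[249,325],[309,297],[406,248],[128,362]])/2.7+[260,100]
S=np.array([[45,343],[370,515],[188,394],[262,432],[352,270],[424,300],[553,280],[228,150]])/3.5+[250,180]
f=lambda p,w:np.r_[*( [(proj('top',b2w(p,B))-T).ravel()] if 't' in w else []),*([(proj('side',b2w(p,B))-S).ravel()] if 's' in w else [])]
for w in ['t','s','ts']:
    r=least_squares(f,[550,0,0],args=(w,)); print(w,r.x,np.degrees(r.x[2])); print(np.round(r.fun.reshape(-1,2),1).tolist())
p=r.x
pk=np.array([[293,405],[346,385],[366,437],[313,457]])/2.7+[260,100]
print(np.round(w2b(p,[ray('top',u,95) for u in pk]),1), w2b(p,[ray('top',pk.mean(0),95)]))
print(w2b(p,[ray('side',np.array([290,314])/3.5+[250,180],95)]),'cap',w2b(p,[ray('top',np.array([413,367])/2.7+[260,100],83)]))
E
python3 fit.py
```

```text
t [ 5.71624314e+02 -1.87726832e+00  3.68755318e-01] 21.128123394147444
[[-1.1, -0.3], [0.6, -1.4], [0.6, 0.7], [-0.1, 1.5], [0.5, -1.8], [-0.8, -0.1], [0.5, 0.4], [-0.1, 1.0]]
s [ 5.73713578e+02 -6.41569558e+00  3.68041710e-01] 21.087236658531747
[[-1.6, -1.0], [1.4, 0.5], [0.0, -0.0], [-0.9, -0.4], [1.4, -1.0], [0.2, -1.2], [0.2, 1.7], [-0.9, 0.6]]
ts [ 5.73081835e+02 -3.75037411e+00  3.69081946e-01] 21.146837773321753
[[-0.2, -1.0], [1.5, -2.2], [1.5, -0.1], [0.8, 0.7], [1.4, -2.5], [0.1, -0.8], [1.4, -0.4], [0.8, 0.2], [-2.5, -1.6], [0.3, -0.3], [-0.9, -0.7], [-1.9, -1.1], [0.4, -1.6], [-0.9, -1.8], [-1.0, 1.1], [-1.8, 0.2]]
[[ -81.    22.    95. ]
 [ -82.3  -19.4   95. ]
 [-122.9  -18.1   95. ]
 [-121.6   23.2   95. ]] [[-101.96590367    1.93873228   95.        ]]
[[-95.98665035   1.21654235  95.        ]] cap [[-88.37620271 -71.42898542  83.        ]]
```

The lane block's top measures about 41 x 41 mm and stands square between the rails, so it's the right one. The side crop shows the same thing, with the shut amber flap behind it. I'll first turn the hand so the finger line sits 15° left of the lane, then fly over.

Emit:
drive_tool(
  steps=[
    {"yaw":0.975,"jaw":1},
    {"yaw":0.975,"jaw":1},
    {"yaw":0.975,"jaw":1},
    {"yaw":0.975,"jaw":1},
    {"yaw":0.975,"jaw":1},
  ],
)

```text
invalid input
```

```bash
cat >> h.py <<'E'
def go(target,p):
    "tool-frame delta (mm) to bring TCP to bay-frame target; and yaw turn (deg) so finger line is at ang deg left of the lane"
    from station import manip
    s=manip.sense(); R=Ro.from_euler('xyz',s['tcp_rot']).as_matrix()
    w=b2w(p,[target[:3]])[0]; d=R.T@(w-s['tcp_pos'])
    ty=np.degrees(np.arctan2(R[1,1],R[0,1]))-np.degrees(p[2])
    print('t',s['clock'],'tcp bay',w2b(p,[s['tcp_pos']])[0].round(1),'fingerline',ty.round(2),'delta tool',d.round(1),'world target',w.round(1),'gap',s['finger_gap'],'F',s['force'].round(2))
E
python3 - <<'E'
from h import *
go([-92,19,230],[573.1,-3.75,.369])
E
```

```text
t 0.15 tcp bay [-67.8 663.3 230.6] fingerline 44.24 delta tool [-444.7 -466.8    1.3] world target [480.4 -19.2 230. ] gap 85.40470701904421 F [ 0.43 -0.23  0.01]
```

Emit:
drive_tool(
  steps=[
    {"tx":0,"ty":0,"tz":0,"yaw":0.975,"jaw":1},
    {"tx":0,"ty":0,"tz":0,"yaw":0.975,"jaw":1},
    {"tx":0,"ty":0,"tz":0,"yaw":0.975,"jaw":1},
    {"tx":0,"ty":0,"tz":0,"yaw":0.975,"jaw":1},
    {"tx":0,"ty":0,"tz":0,"yaw":0.975,"jaw":1},
  ],
  newtons=20,
)

```text
clock: 0.78
tcp_pos: [270.7, 590.6, 230.9]
tcp_rot: [-3.141, 0.0, 2.198]
force: [0.3, -0.7, 0.7]
finger_gap: 85.5
```

```bash
python3 - <<'E'
from h import *
go([-92,19,230],[573.1,-3.75,.369])
E
```

```text
t 0.775 tcp bay [-67.7 663.4 230.9] fingerline 14.79 delta tool [-616.9 -188.     1.3] world target [480.4 -19.2 230. ] gap 85.54940783275141 F [ 0.25 -0.72  0.66]
```

Emit:
drive_tool(
  steps=[
    {"tx":-0.77,"ty":-0.235,"tz":0,"yaw":0,"jaw":1},
    {"tx":-0.77,"ty":-0.235,"tz":0,"yaw":0,"jaw":1},
    {"tx":-0.77,"ty":-0.235,"tz":0,"yaw":0,"jaw":1},
    {"tx":-0.77,"ty":-0.235,"tz":0,"yaw":0,"jaw":1},
    {"tx":-0.77,"ty":-0.235,"tz":0,"yaw":0,"jaw":1},
  ],
  newtons=20,
)

```text
clock: 1.4
tcp_pos: [323.8, 437.6, 231.1]
tcp_rot: [-3.141, 0.0, 2.201]
force: [0.4, 0.1, 0.3]
finger_gap: 85.2
```

Emit:
drive_tool(
  steps=[
    {"tx":-0.77,"ty":-0.235,"tz":0,"yaw":0,"jaw":1},
    {"tx":-0.77,"ty":-0.235,"tz":0,"yaw":0,"jaw":1},
    {"tx":-0.77,"ty":-0.235,"tz":0,"yaw":0,"jaw":1},
    {"tx":-0.77,"ty":-0.235,"tz":0,"yaw":0,"jaw":1},
    {"tx":-0.77,"ty":-0.235,"tz":0,"yaw":0,"jaw":1},
  ],
  newtons=20,
)

```text
clock: 2.02
tcp_pos: [376.7, 285.5, 231.2]
tcp_rot: [-3.141, 0.0, 2.201]
force: [-0.6, -0.8, 0.7]
finger_gap: 85.5
```

Emit:
drive_tool(
  steps=[
    {"tx":-0.77,"ty":-0.235,"tz":0,"yaw":0,"jaw":1},
    {"tx":-0.77,"ty":-0.235,"tz":0,"yaw":0,"jaw":1},
    {"tx":-0.77,"ty":-0.235,"tz":0,"yaw":0,"jaw":1},
    {"tx":-0.77,"ty":-0.235,"tz":0,"yaw":0,"jaw":1},
    {"tx":-0.77,"ty":-0.235,"tz":0,"yaw":0,"jaw":1},
  ],
  newtons=20,
)

```text
clock: 2.65
tcp_pos: [429.5, 133.5, 231.3]
tcp_rot: [-3.142, -0.0, 2.201]
force: [0.1, -0.3, -0.8]
finger_gap: 85.4
```

Emit:
drive_tool(
  steps=[
    {"tx":-0.77,"ty":-0.235,"tz":0,"yaw":0,"jaw":1},
    {"tx":-0.77,"ty":-0.235,"tz":0,"yaw":0,"jaw":1},
    {"tx":-0.77,"ty":-0.235,"tz":0,"yaw":0,"jaw":1},
    {"tx":0,"ty":0,"tz":0,"yaw":0,"jaw":1},
    {"tx":0,"ty":0,"tz":0,"yaw":0,"jaw":1},
  ],
  newtons=20,
)

```text
clock: 3.28
tcp_pos: [460.7, 43.9, 231.1]
tcp_rot: [-3.141, -0.001, 2.202]
force: [-0.1, 0.5, -0.2]
finger_gap: 85.5
```

```bash
python3 - <<'E'
from h import *
from station import imaging,manip
import cv2
go([-92,19,230],[573.1,-3.75,.369])
s=manip.sense();print(s['tcp_pos'].tolist(),s['tcp_rot'].tolist(),s['qpos'])
c=imaging.camera('wrist');cv2.imwrite("pics/w1.png",c['img'][:,:,::-1])
E
```

```text
t 3.275 tcp bay [-87.6  85.  231.1] fingerline 15.0 delta tool [-62.6 -21.3   1.1] world target [480.4 -19.2 230. ] gap 85.46946609599783 F [-0.11  0.48 -0.22]
[460.70956600600556, 43.899302254628935, 231.1420734724071] [-3.14132446388645, -0.0005410000879955135, 2.201671140625751] [-0.51705264  0.22148028  0.37490638  2.03269042 -0.10288577  0.90542243
  0.54407335]
```

View pics/w1.png

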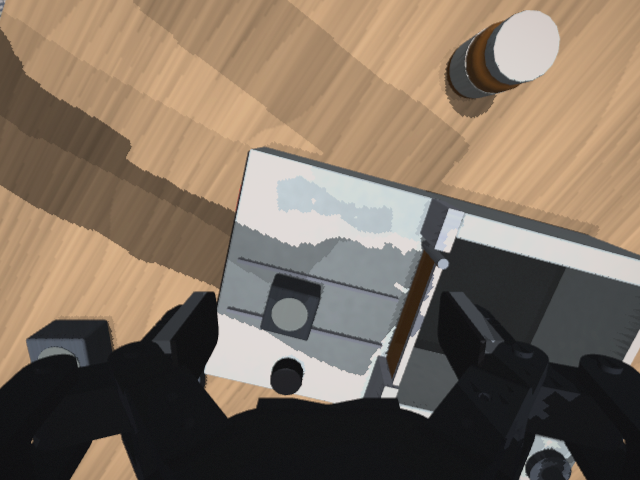

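```bash
python3 - <<'E'
import cv2
a=cv2.imread("pics/w1.png")[135:400,200:465]; cv2.imwrite("pics/w1c.png",cv2.resize(a,None,fx=2.25,fy=2.25,interpolation=cv2.INTER_CUBIC))
E
```

```text
(no output)
```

View pics/w1c.png

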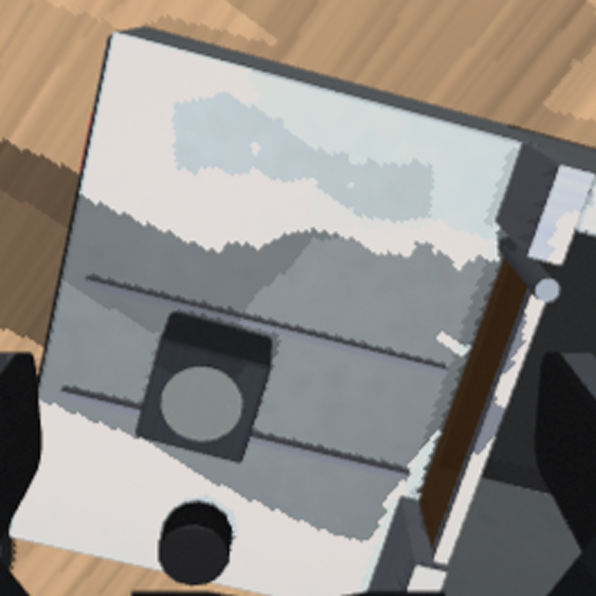

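```bash
cat > fitw.py <<'E'
from h import *
M=np.array([[1.68257934e-03,9.64734304e-01,2.63220233e-01,67.1061733],[9.99998277e-01,-1.41680121e-03,-1.19952677e-03,-.523762852],[-7.84293878e-04,2.63221797e-01,-9.64735026e-01,-141.434307],[0,0,0,1]])
def wcam(pos,rot): 
    T=np.eye(4);T[:3,:3]=Ro.from_euler('xyz',rot).as_matrix();T[:3,3]=pos;T=T@M
    CAM['wrist']=dict(fovy=66.00399027402011,cx=327.6928299449837,cy=234.76769490273057,eye=T[:3,3],att=Ro.from_matrix(T[:3,:3]).as_euler('xyz'))
wcam([460.70956600600556, 43.899302254628935, 231.1420734724071],[-3.14132446388645, -0.0005410000879955135, 2.201671140625751])
if __name__=='__main__':
    o=np.array([200,135]);k=2.25
    B=np.array([[-165,120,65],[-165,-100,65],[-8,120,65],[-8,88,65],[-155,24,70],[-8,24,70],[-155,-24,70],[-8,-24,70]])
    W=np.array([[113,33],[10,535],[521,142],[499,221],[87,277],[446,366],[64,389],[409,471]])/k+o
    r=least_squares(lambda p:(proj('wrist',b2w(p,B))-W).ravel(),[573,-4,.37]);p=r.x
    print(p,np.degrees(p[2]),r.fun.reshape(-1,2).round(1).tolist())
    for u in [[164,350],[272,364],[244,462],[137,434],[202,404]]: print(w2b(p,[ray('wrist',np.array(u)/k+o,95)]).round(1))
    print('cap',w2b(p,[ray('wrist',np.array([195,555])/k+o,83)]).round(1))
E
python3 fitw.py
```

```text
[5.73166264e+02 8.78805479e-01 3.70993790e-01] 21.256378414040327 [[-0.2, -3.2], [-1.4, 1.0], [2.0, -1.9], [-0.6, -1.4], [-1.2, 1.8], [1.2, 2.6], [-1.5, 1.0], [1.7, 2.0]]
[[-118.1   15.7   95. ]]
[[-79.   20.5  95. ]]
[[-79.  -20.9  95. ]]
[[-120.3  -19.8   95. ]]
[[-99.8  -1.6  95. ]]
cap [[-86.6 -74.2  83. ]]
```

```bash
cat > fitj.py <<'E'
from h import *
import fitw, h
B1=np.array([[-165,120,65],[-165,-100,65],[-155,24,70],[-155,-24,70],[-8,24,70],[-8,-24,70],[-8,-100,110],[-8,120,110]])
T=np.array([[214,565],[482,455],[325,500],[384,474],[249,325],[309,297],[406,248],[128,362]])/2.7+[260,100]
S=np.array([[45,343],[370,515],[188,394],[262,432],[352,270],[424,300],[553,280],[228,150]])/3.5+[250,180]
B2=np.array([[-165,120,65],[-165,-100,65],[-8,120,65],[-8,88,65],[-155,24,70],[-8,24,70],[-155,-24,70],[-8,-24,70]])
W=np.array([[113,33],[10,535],[521,142],[499,221],[87,277],[446,366],[64,389],[409,471]])/2.25+[200,135]
def dist(n,uv,k):
    c=CAM[n];f=240/np.tan(np.radians(c['fovy']/2));d=(uv-[c['cx'],c['cy']])/f
    return [c['cx'],c['cy']]+f*d*(1+k*(d**2).sum(1,keepdims=True))
def res(x):
    p=x[:3];o=[]
    for i,(n,b,u) in enumerate([('top',B1,T),('side',B1,S),('wrist',B2,W)]):
        e=x[6+3*i:9+3*i]
        o+=[(dist(n,proj(n,b2w(p,b)+e),x[3+i])-u).ravel()/0.8, e/2.0]
    return np.concatenate(o+[x[3:6]/.15])
r=least_squares(res,np.r_[573,-3,.37,np.zeros(12)]);x=r.x
print(x.round(4).tolist()); print(r.fun[:57].round(1).tolist(), r.cost)
E
python3 fitj.py
```

```text
[573.5495, -2.1007, 0.37, -0.0623, -0.0902, -0.0087, -1.793, 0.1358, -0.72, 1.4466, -1.8334, -2.2181, 0.3462, 1.6976, -4.1147]
[-1.2, -0.5, 0.5, -2.0, 0.2, 0.9, 0.4, 1.5, 0.1, -2.0, -0.4, -0.3, 0.5, 0.5, -0.1, 1.2, -0.9, 0.1, -0.4, -1.6, -1.2, 1.6, 0.1, -0.3, -0.3, -0.5, -0.4, 1.0, -1.3, 0.4, -1.2, -0.5, 2.2, -1.2, 1.2, 0.7, -0.9, -1.1, 1.2, -2.0, 0.2, -1.0, 0.4, -1.2, -2.5, -1.2, -0.1, 2.1, 0.1, 2.6, -0.4, 0.2, 0.9, 1.0, 0.2, 0.8, -2.1] 36.54232866735506
```

```bash
python3 - <<'E'
from h import *
go([-94,19,130],[573.5,-2,.370])
E
```

```text
t 3.325 tcp bay [-88.4  83.9 231.2] fingerline 15.0 delta tool [-61.3 -22.2 101.1] world target [479.  -18.3 130. ] gap 85.72139401904843 F [0.44 0.04 0.16]
```

Emit:
drive_tool(
  steps=[
    {"tx":-0.766,"ty":-0.278,"tz":0,"yaw":0,"jaw":1},
    {"tx":-0.766,"ty":-0.278,"tz":0,"yaw":0,"jaw":1},
    {"tx":0,"ty":0,"tz":0.84,"yaw":0,"jaw":1},
    {"tx":0,"ty":0,"tz":0.84,"yaw":0,"jaw":1},
    {"tx":0,"ty":0,"tz":0.84,"yaw":0,"jaw":1},
  ],
  newtons=20,
)

```text
clock: 3.95
tcp_pos: [479.2, -17.9, 129.5]
tcp_rot: [3.141, -0.0, 2.203]
force: [-0.7, -0.0, -0.2]
finger_gap: 85.5
```

```bash
python3 - <<'E'
from h import *
from station import imaging,manip
import cv2
go([-94,19,100],[573.5,-2,.370])
c=imaging.camera('side');a=c['img'][130:350,230:470,::-1];cv2.imwrite("pics/s2.png",cv2.resize(a,None,fx=2.7,fy=2.7,interpolation=cv2.INTER_CUBIC))
c=imaging.camera('wrist');cv2.imwrite("pics/w2.png",c['img'][:,:,::-1])
E
```

```text
t 3.95 tcp bay [-93.7  19.2 129.5] fingerline 15.04 delta tool [-0.2 -0.4 29.5] world target [479.  -18.3 100. ] gap 85.47920630602944 F [-0.69 -0.01 -0.15]
```

View pics/s2.png

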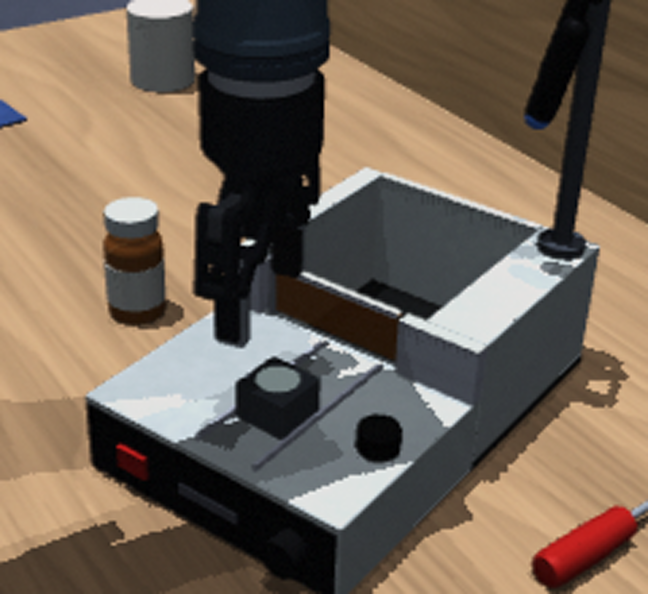

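View pics/w2.png

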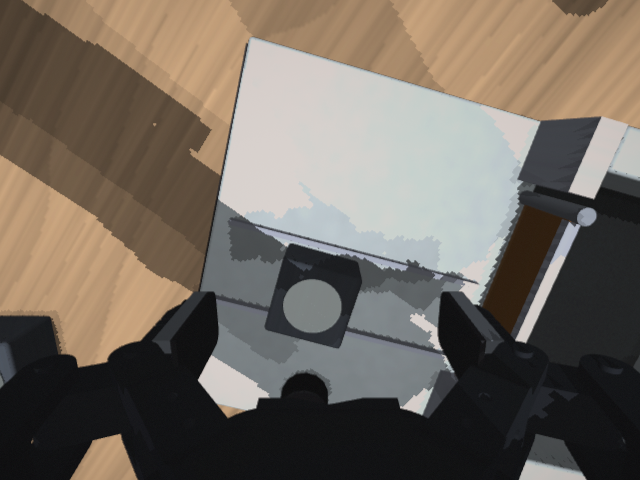

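```bash
python3 - <<'E'
from h import *
p=[573.5,-2,.370]
n=np.array([np.cos(.262),np.sin(.262)]);t=np.array([-n[1],n[0]]);c=np.array([-93.7,19.2])
for z in (129.5,142.5):
  for nm,o in (('B',-49.7),('A',49.7)):
    P=[[*(c+o*n+a*7.2*n+b*11*t),z] for a in(-1,1) for b in (-1,1)]
    print(z,nm,((proj('side',b2w(p,P))-[230,130])*2.7).round(0).tolist())
E
```

```text
129.5 B [[238.0, 372.0], [207.0, 364.0], [248.0, 360.0], [216.0, 352.0]]
129.5 A [[297.0, 295.0], [268.0, 288.0], [305.0, 285.0], [276.0, 278.0]]
142.5 B [[238.0, 355.0], [206.0, 347.0], [248.0, 343.0], [216.0, 335.0]]
142.5 A [[298.0, 279.0], [268.0, 272.0], [305.0, 269.0], [276.0, 262.0]]
```

The side view puts the B fingertip bottom at crop (232,345), which means the open tips sit 13 mm above the TCP. I need TCP z of about 64 to get the tips to 77. Holder in the wrist view at (313,305), between the fingers.

Emit:
drive_tool(
  steps=[
    {"tx":0,"ty":0,"tz":0.4,"yaw":0,"jaw":1},
    {"tx":0,"ty":0,"tz":0.4,"yaw":0,"jaw":1},
    {"tx":0,"ty":0,"tz":0.4,"yaw":0,"jaw":1},
    {"tx":0,"ty":0,"tz":0.4,"yaw":0,"jaw":1},
    {"tx":0,"ty":0,"tz":0.03,"yaw":0,"jaw":1},
  ],
  newtons=20,
)

```text
clock: 4.68
tcp_pos: [478.3, -19.3, 64.0]
tcp_rot: [-3.14, -0.001, 2.201]
force: [-0.0, -0.2, -0.1]
finger_gap: 85.5
```

```bash
python3 - <<'E'
from h import *
from station import imaging,manip
import cv2
go([-84,19,64],[573.5,-2,.370])
c=imaging.camera('side');a=c['img'][130:350,230:470,::-1];cv2.imwrite("pics/s3.png",cv2.resize(a,None,fx=2.7,fy=2.7,interpolation=cv2.INTER_CUBIC))
c=imaging.camera('wrist');cv2.imwrite("pics/w3.png",c['img'][:,:,::-1])
E
```

```text
t 4.675 tcp bay [-95.1  18.3  64. ] fingerline 14.92 delta tool [-2.1 10.9  0. ] world target [488.3 -14.7  64. ] gap 85.52994552614305 F [-0.01 -0.18 -0.11]
```

View pics/s3.png

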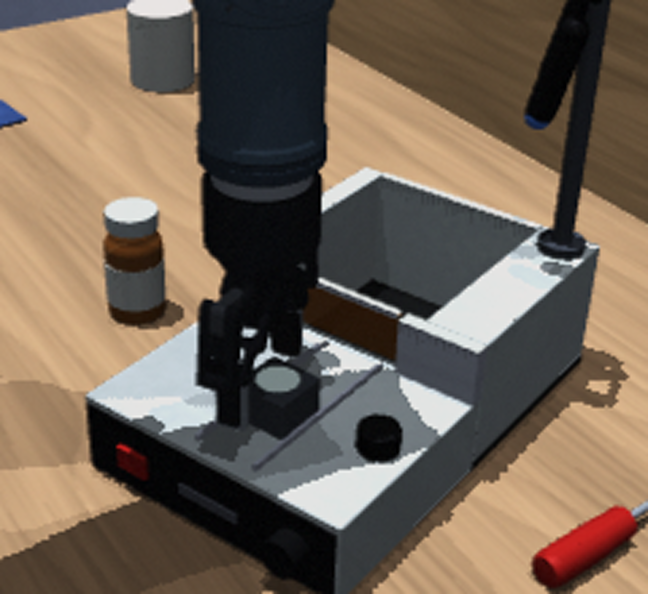

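View pics/w3.png

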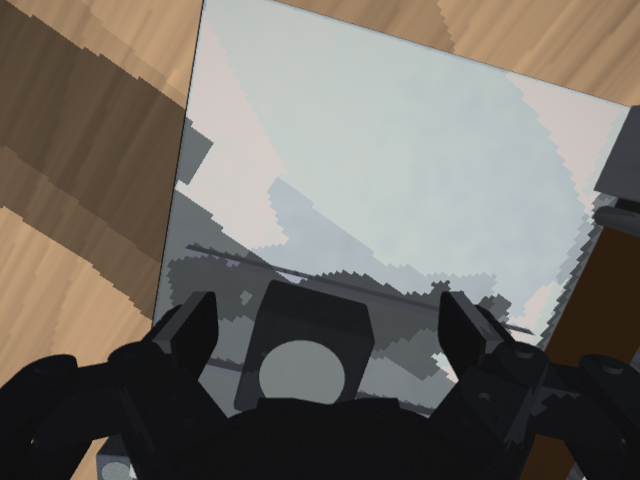

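B stands behind the holder at side crop (230,425), A between the holder and the flap; the holder is untouched. I'll push slowly along the lane.

Emit:
drive_tool(
  steps=[
    {"tx":-0.025,"ty":0.095,"tz":0,"yaw":0,"jaw":1},
    {"tx":-0.025,"ty":0.095,"tz":0,"yaw":0,"jaw":1},
    {"tx":-0.025,"ty":0.095,"tz":0,"yaw":0,"jaw":1},
    {"tx":-0.025,"ty":0.095,"tz":0,"yaw":0,"jaw":1},
    {"tx":-0.025,"ty":0.095,"tz":0,"yaw":0,"jaw":1},
  ],
  newtons=20,
)

```text
clock: 5.4
tcp_pos: [497.2, -12.3, 65.2]
tcp_rot: [-3.141, -0.0, 2.201]
force: [-2.3, -0.6, 2.0]
finger_gap: 85.3
```

```bash
python3 - <<'E'
from h import *
from station import imaging,manip
import cv2
go([-24,18.5,64],[573.5,-2,.370])
c=imaging.camera('side');a=c['img'][130:350,230:470,::-1]
b=imaging.camera('wrist')['img'][:,:,::-1]
cv2.imwrite("pics/c4.png",np.hstack([cv2.resize(a,(360,330)),cv2.resize(b,(440,330))]))
E
```

```text
t 5.4 tcp bay [-74.8  18.   65.2] fingerline 14.91 delta tool [-12.6  49.3   1.2] world target [544.4   6.6  64. ] gap 85.3464255751443 F [-2.25 -0.59  2.01]
```

View pics/c4.png

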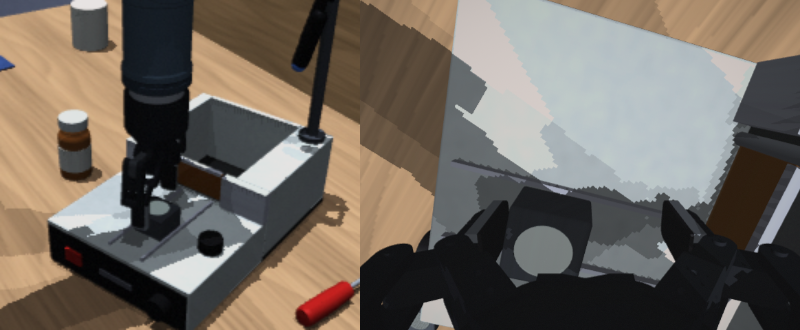

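Contact made: about 2.3 N on the holder, which now sits against finger B (wrist view at (545,250) of the composite). I'll carry on until A opens the flap.

Emit:
drive_tool(
  steps=[
    {"tx":-0.032,"ty":0.12,"tz":-0.02,"yaw":0,"jaw":1},
    {"tx":-0.032,"ty":0.12,"tz":0,"yaw":0,"jaw":1},
    {"tx":-0.032,"ty":0.12,"tz":0,"yaw":0,"jaw":1},
    {"tx":-0.032,"ty":0.12,"tz":0,"yaw":0,"jaw":1},
    {"tx":-0.032,"ty":0.12,"tz":0,"yaw":0,"jaw":1},
  ],
  newtons=20,
)

```text
clock: 6.12
tcp_pos: [520.7, -3.0, 66.0]
tcp_rot: [-3.141, -0.0, 2.201]
force: [-0.8, -1.3, -0.4]
finger_gap: 85.7
```

```bash
python3 - <<'E'
from h import *
from station import imaging,manip
import cv2
go([-24,18.5,64],[573.5,-2,.370])
c=imaging.camera('side');a=c['img'][130:350,230:470,::-1]
b=imaging.camera('wrist')['img'][:,:,::-1]
cv2.imwrite("pics/c5.png",np.hstack([cv2.resize(a,(360,330)),cv2.resize(b,(440,330))]))
E
```

```text
t 6.125 tcp bay [-49.6  18.1  66. ] fingerline 14.93 delta tool [-6.2 24.8  2. ] world target [544.4   6.6  64. ] gap 85.7313103157434 F [-0.76 -1.31 -0.45]
```

View pics/c5.png

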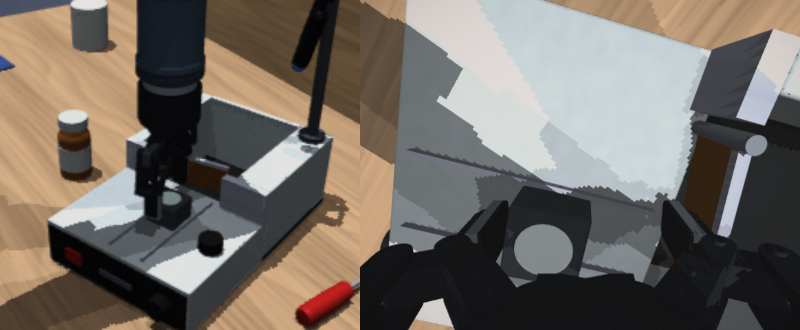

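Emit:
drive_tool(
  steps=[
    {"tx":-0.032,"ty":0.12,"tz":0.01,"yaw":0,"jaw":1},
    {"tx":-0.032,"ty":0.12,"tz":0.01,"yaw":0,"jaw":1},
    {"tx":-0.032,"ty":0.12,"tz":0,"yaw":0,"jaw":1},
    {"tx":-0.032,"ty":0.12,"tz":0,"yaw":0,"jaw":1},
    {"tx":-0.032,"ty":0.12,"tz":0,"yaw":0,"jaw":1},
  ],
  newtons=20,
)

```text
clock: 6.85
tcp_pos: [544.1, 5.9, 65.2]
tcp_rot: [-3.141, 0.0, 2.201]
force: [-2.9, -2.4, 0.3]
finger_gap: 85.2
```

```bash
python3 - <<'E'
from h import *
from station import imaging,manip
import cv2
go([1,18.5,64],[573.5,-2,.370])
c=imaging.camera('top');a=c['img'][120:300,270:450,::-1]
b=imaging.camera('wrist')['img'][:,:,::-1]
cv2.imwrite("pics/c6.png",np.hstack([cv2.resize(a,(330,330)),cv2.resize(b,(440,330))]))
E
```

```text
t 6.85 tcp bay [-24.6  18.   65.2] fingerline 14.93 delta tool [-6.1 24.8  1.2] world target [567.7  15.6  64. ] gap 85.21509893194408 F [-2.85 -2.39  0.25]
```

View pics/c6.png

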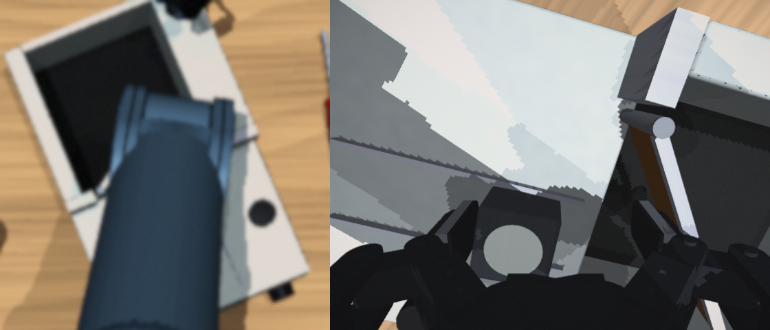

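The flap is open roughly 0.6 rad on finger A (right panel, (675,185)), with the holder well clear of it at (515,250). Continuing.

Emit:
drive_tool(
  steps=[
    {"tx":-0.032,"ty":0.12,"tz":0,"yaw":0,"jaw":1},
    {"tx":-0.032,"ty":0.12,"tz":0,"yaw":0,"jaw":1},
    {"tx":-0.032,"ty":0.12,"tz":0,"yaw":0,"jaw":1},
    {"tx":-0.032,"ty":0.12,"tz":0,"yaw":0,"jaw":1},
    {"tx":-0.032,"ty":0.12,"tz":0,"yaw":0,"jaw":1},
  ],
  newtons=20,
)

```text
clock: 7.58
tcp_pos: [567.4, 14.9, 65.3]
tcp_rot: [3.141, 0.0, 2.201]
force: [-3.2, -2.1, -0.1]
finger_gap: 85.5
```

```bash
python3 - <<'E'
from h import *
from station import imaging,manip
import cv2
go([26,18.5,64],[573.5,-2,.370])
c=imaging.camera('side');a=c['img'][130:350,230:470,::-1]
b=imaging.camera('wrist')['img'][:,:,::-1]
cv2.imwrite("pics/c7.png",np.hstack([cv2.resize(a,(360,330)),cv2.resize(b,(440,330))]))
E
```

```text
t 7.575 tcp bay [ 0.5 18.  65.3] fingerline 14.93 delta tool [-6.1 24.8  1.3] world target [591.1  24.7  64. ] gap 85.47883088382105 F [-3.24 -2.08 -0.14]
```

View pics/c7.png

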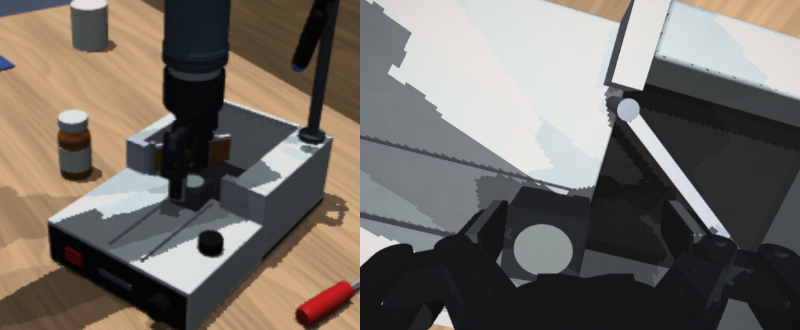

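The flap is at about 0.9 rad, and the holder's front edge is at the deck edge (right panel, (590,225)). The finger is well short of the flap's free end, so I'll push on over the edge.

Emit:
drive_tool(
  steps=[
    {"tx":-0.032,"ty":0.12,"tz":0,"yaw":0,"jaw":1},
    {"tx":-0.032,"ty":0.12,"tz":0,"yaw":0,"jaw":1},
    {"tx":-0.032,"ty":0.12,"tz":0,"yaw":0,"jaw":1},
    {"tx":-0.032,"ty":0.12,"tz":0,"yaw":0,"jaw":1},
    {"tx":0,"ty":0,"tz":0,"yaw":0,"jaw":1},
  ],
  newtons=20,
)

```text
clock: 8.3
tcp_pos: [586.6, 22.4, 65.5]
tcp_rot: [3.14, 0.001, 2.202]
force: [-0.3, -2.6, 0.7]
finger_gap: 85.8
```

```bash
python3 - <<'E'
from h import *
from station import imaging,manip
import cv2
go([26,18.5,64],[573.5,-2,.370])
c=imaging.camera('side');a=c['img'][130:350,230:470,::-1]
b=imaging.camera('wrist')['img'][:,:,::-1]
cv2.imwrite("pics/c8.png",np.hstack([cv2.resize(a,(360,330)),cv2.resize(b,(440,330))]))
E
```

```text
t 8.3 tcp bay [21.  18.  65.5] fingerline 14.95 delta tool [-0.8  5.   1.5] world target [591.1  24.7  64. ] gap 85.75777207948413 F [-0.34 -2.55  0.74]
```

View pics/c8.png

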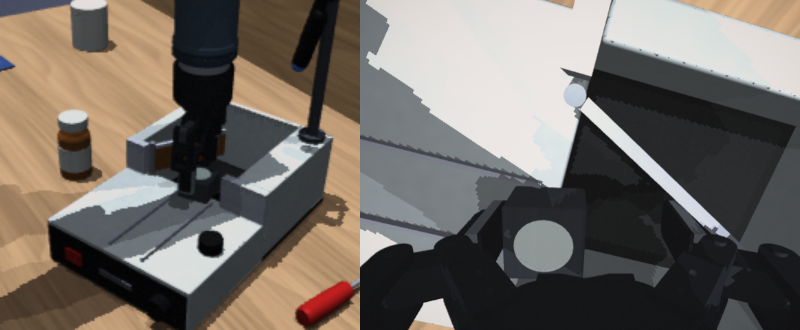

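The holder is just at its balance point, level at (545,235), and the flap is at about 1.1 rad. A few more millimetres.

Emit:
drive_tool(
  steps=[
    {"tx":-0.02,"ty":0.08,"tz":0,"yaw":0,"jaw":1},
    {"tx":-0.02,"ty":0.08,"tz":0,"yaw":0,"jaw":1},
    {"tx":-0.01,"ty":0.04,"tz":0,"yaw":0,"jaw":1},
    {"tx":0,"ty":0,"tz":0,"yaw":0,"jaw":1},
    {"tx":0,"ty":0,"tz":0,"yaw":0,"jaw":1},
  ],
  newtons=20,
)

```text
clock: 9.02
tcp_pos: [593.6, 25.2, 65.4]
tcp_rot: [3.141, 0.0, 2.201]
force: [0.5, -1.0, 0.5]
finger_gap: 85.5
```

```bash
python3 - <<'E'
from h import *
from station import imaging,manip
import cv2
go([36,18.5,64],[573.5,-2,.370])
c=imaging.camera('side');a=c['img'][130:350,230:470,::-1]
b=imaging.camera('wrist')['img'][:,:,::-1]
cv2.imwrite("pics/c9.png",np.hstack([cv2.resize(a,(360,330)),cv2.resize(b,(440,330))]))
E
```

```text
t 9.025 tcp bay [28.6 18.1 65.4] fingerline 14.93 delta tool [-1.5  7.3  1.4] world target [600.4  28.3  64. ] gap 85.45571987830675 F [ 0.47 -0.96  0.55]
```

View pics/c9.png

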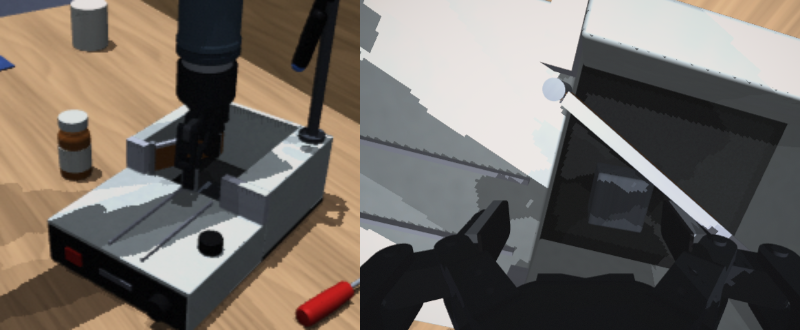

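The holder has dropped and lies on the well floor, at (620,205) in the right panel; A still holds the flap open. I'll retreat along the lane so the flap closes gently.

Emit:
drive_tool(
  steps=[
    {"tx":0.065,"ty":-0.24,"tz":0,"yaw":0,"jaw":1},
    {"tx":0.065,"ty":-0.24,"tz":0,"yaw":0,"jaw":1},
    {"tx":0.065,"ty":-0.24,"tz":0,"yaw":0,"jaw":1},
    {"tx":0.065,"ty":-0.24,"tz":0,"yaw":0,"jaw":1},
    {"tx":0.065,"ty":-0.24,"tz":0,"yaw":0,"jaw":1},
  ],
  newtons=20,
)

```text
clock: 9.75
tcp_pos: [545.9, 7.0, 65.3]
tcp_rot: [-3.141, -0.0, 2.201]
force: [-0.4, -1.5, -0.0]
finger_gap: 85.4
```

Emit:
drive_tool(
  steps=[
    {"tx":0.065,"ty":-0.24,"tz":0,"yaw":0,"jaw":1},
    {"tx":0.065,"ty":-0.24,"tz":0,"yaw":0,"jaw":1},
    {"tx":0.065,"ty":-0.24,"tz":0,"yaw":0,"jaw":1},
    {"tx":0.065,"ty":-0.24,"tz":0,"yaw":0,"jaw":1},
    {"tx":0.065,"ty":-0.24,"tz":0,"yaw":0,"jaw":1},
  ],
  newtons=20,
)

```text
clock: 10.38
tcp_pos: [499.8, -10.5, 65.3]
tcp_rot: [3.141, -0.0, 2.202]
force: [-0.4, 0.1, -0.0]
finger_gap: 85.5
```

Emit:
drive_tool(
  steps=[
    {"tx":0.065,"ty":-0.24,"tz":0,"yaw":0,"jaw":1},
    {"tx":0,"ty":0,"tz":-0.7,"yaw":0,"jaw":1},
    {"tx":0,"ty":0,"tz":-0.9,"yaw":0,"jaw":1},
    {"tx":0,"ty":0,"tz":-0.9,"yaw":0,"jaw":1},
    {"tx":0,"ty":0,"tz":-0.9,"yaw":0,"jaw":1},
  ],
  newtons=20,
)

```text
clock: 11.0
tcp_pos: [490.5, -14.1, 202.4]
tcp_rot: [3.142, -0.0, 2.201]
force: [0.9, -0.3, 0.4]
finger_gap: 85.8
```

Emit:
drive_tool(
  steps=[
    {"tx":0.8,"ty":0,"tz":0,"yaw":0,"jaw":1},
    {"tx":0.8,"ty":0,"tz":0,"yaw":0,"jaw":1},
    {"tx":0.8,"ty":0,"tz":0,"yaw":0,"jaw":1},
    {"tx":0,"ty":0,"tz":0,"yaw":0,"jaw":1},
    {"tx":0,"ty":0,"tz":0,"yaw":0,"jaw":1},
  ],
  newtons=20,
)

```text
clock: 11.62
tcp_pos: [434.7, 63.0, 201.4]
tcp_rot: [3.141, 0.0, 2.201]
force: [-1.2, -0.6, 0.4]
finger_gap: 85.6
```

```bash
python3 - <<'E'
from h import *
from station import imaging,manip
import cv2
go([36,18.5,64],[573.5,-2,.370])
c=imaging.camera('side');a=c['img'][130:350,230:470,::-1]
b=imaging.camera('wrist')['img'][:,:,::-1]
cv2.imwrite("pics/c10.png",np.hstack([cv2.resize(a,(360,330)),cv2.resize(b,(440,330))]))
t=imaging.camera('top')['img'][:,:,::-1];cv2.imwrite("pics/t10.png",t)
E
```

```text
t 11.625 tcp bay [-105.9  110.8  201.4] fingerline 14.92 delta tool [-125.6  113.3  137.5] world target [600.4  28.3  64. ] gap 85.5609997513675 F [-1.21 -0.61  0.39]
```

View pics/c10.png

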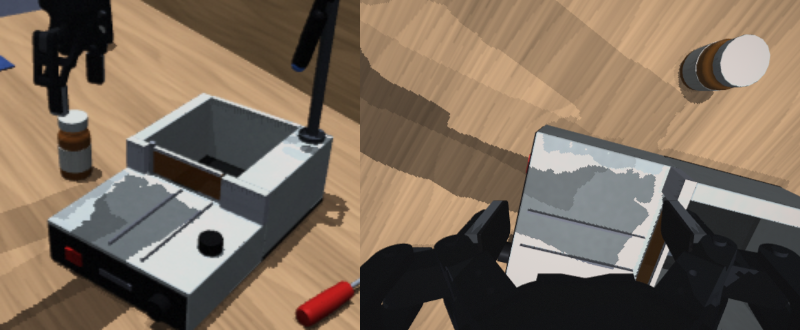

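View pics/t10.png

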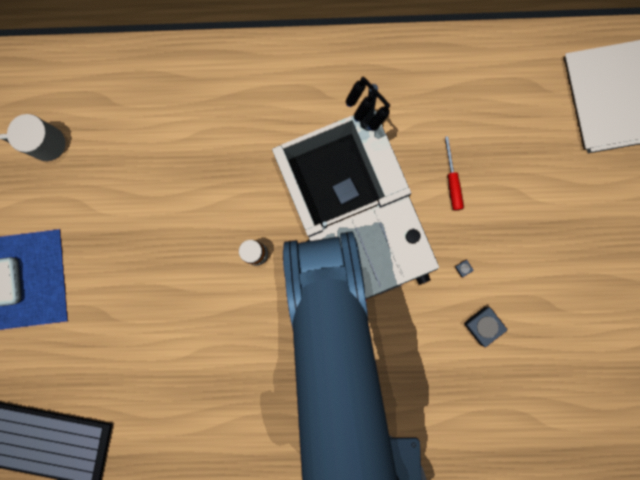

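The holder lies in the well (top view, (345,190)) and the flap looks shut (side composite, (187,187)). Cap, jar and screwdriver are at their old pixels, and the hand is clear. Handing in.

```bash
python3 - <<'E'
from station import job
print(job.finish_job())
E
```

```text
the job is handed in; nothing more can be done
None
```

The holder is in the well, the flap has swung shut, and the job is handed in at about 11.8 s of the 32 s allowed. No verdict was reported.

**What I did:** With the jaws fully open and the finger line 15° left of the lane, finger B pushed the holder from behind. Finger A pushed the flap to about 1.1 rad and held it there until the holder tipped over the deck edge. I then backed out along the lane so the flap closed gently, and lifted the hand clear.

**Last checks:**
- **Holder:** the top view shows it lying in the well.
- **Flap:** it looks shut in the side view.
- **Cap, jar and screwdriver:** they are at the same pixels as at the start.
- **Hand:** it is clear of everything, with about 1 N on the force reading, near its noise.
- **Forces:** the end-of-call readings while pushing stayed under about 4 N. In every picture the holder was visibly clear of the flap, but I had no direct measure of contact between them.

**What disagreed:**
- The three cameras differed by up to about 7 mm sideways on where the bay stands. I used a joint fit (about 2 mm) and placed the fingers so that this did not matter.
- The open fingertips turned out to sit 13 mm above the stated TCP, so I set the working height from the side view.

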